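# Seat the kiln controller board with its ejector levers

## Robot

A 6-joint arm with a two-finger parallel gripper is mounted at the origin on the work surface; the furniture and walls round the work are solid. World frame = base frame: x ahead of the robot, y to its left, z up, the work surface at z = 0. Lengths are in m, angles in rad, forces in N, time in s.
With the tool pointing down it reaches from about 0.375 to 0.9 m from the base axis. Payload 3.1 kg.
Tool frame: the origin (TCP) lies midway between the tips of the shut fingers; the grasp point (between the pads) lies 19 mm behind it (manip.grasp_offset is the distance from the TCP to the grasp point, in m); z points along the fingers, y is the line along which they close (so a half turn about z gives the same grasp; the last joint's range is limited). The gripper opens to 85 mm and grips with 20 to 120 N. Pads are 22 mm wide; open, the fingers measure 114 mm over their backs; the gripper's body (76 mm by 85 mm) begins 54 mm behind the grasp point. The pads swing forward as they close: fully open they stand 13 mm farther back than shut.
Start: joints at [-1.361, 0.527, 1.433, -0, 1.181, -0.178], TCP at [0.236, -0.579, 0.231] pointing down, gripper open.
Joint ranges: [-3.08, 3.08], [-0.75, 2.2], [0.22, 2.44], [-1.43, 4.57], [0, 2.65], [-2.85, 2.85]. Speed limits (rad/s): [2.79, 2.79, 3.14, 3.14, 3.14, 3.14].

## Interface

Orientations are given as a unit quaternion [x, y, z, w].
In Python, from station import sensors, cams, order, manip gives the robot as it stands.
- The arm moves only by the tool move_arm, never from a script. Its argument "targets" is a list of rows, each an object of numbers: "dx", "dy", "dz": the shift along the world's x, y, z normalised to -1 to 1, where 1 is 25 mm; "rx", "ry", "rz": the turn, a rotation vector about the world's x, y, z normalised to -1 to 1, where 1 is 30 degrees. A call has exactly 10 rows; each row shifts and turns the commanded pose from where the row before left it; what a row does not reach is not made up. A row lasts 1/8 s, in which the tool goes at most 62.5 mm and 10.7 degrees, less where a joint would pass 70% of its speed; a pose out of reach is approached as far as the arm can. A call with a number of a shift or a turn outside -1 to 1 is refused whole. A call with a gripper value outside its range is refused whole. "claw" is the opening in per cent of the stroke, from 0 (shut) to 100 (fully open), set as the call begins (left out, the last holds). The fingers move at their own pace and stop on an object; "newtons" is the grip in N (left out, the last holds). Time passes only in rows, so rows that do not move let the fingers close, or fill a call up. It gives the time, the measured TCP pose, the force, the opening and the grip force at its end, in the units of the state.
- sensors.sense(): the state, without advancing time (a new reading comes with each control period).
- cams.snapshot(name): name is "scene" or "side" or "wrist"; returns the picture (420x560x3 uint8, red, green, blue); there is no depth.
- cams.camera_model(name): a dict with "fx", "fy", "cx", "cy" (pixels), "extrinsics" (4x4, takes a point from world to camera coordinates). Camera axes: x right, y down, z forward; pixel columns grow to the right and rows downward; lengths in m; the calibration is good to about 2 mm. A picture is of the moment at which its call begins: read the wrist's pose just before it. camera_model takes no time and is no camera call; for the wrist camera it gives the pose at the moment of the call.
- order.sign_off(): hands the job in; it is judged then, once.
The state is a dict: "t": time; "q": joint angles; "qd": joint speeds; "tau": joint torques, N m; "tcp_pos": TCP position; "tool_rot": TCP orientation; "force": force on the tool from outside, world axes, zero at the start; "ft_torque": the same for the moment, N m; "finger_gap": opening from 0.0 (shut) to 1.0 (fully open); "gripper_force": force on a finger pad.
Only numpy, scipy, OpenCV 4.12 (cv2) and the standard library are available. Lean on these libraries where they do the work, as an engineer would, in place of code of your own. Each camera call takes 0.05 s, during which the arm holds its last target. There are 200 camera calls.

## Task

Take the kiln controller's plug-in board from its wooden stand, lower it upright into the slot of the grey dock until it rests on the jaws of the two open ejector levers, and let go of it there. Then swing both levers inward until their jaws hold the board firmly down, level on its stops in the slot; how far that is must be felt, so stop when each lever comes up firm and do not force it. Leave the bottles, the tape and the spool where they are.

Things in the scene. Friction and masses are not known exactly. Their poses are not given: they have to be found in the camera images.
- board: Grey plug-in board, 250 g, symmetrical (either way round will do): 8 mm thick along its x, 96 mm long along its y, 80 mm high along its z, lower edge chamfered. Origin: centre of its lower edge. It starts standing upright and loose in the stand's slot. Its origin is about 25 mm above the dock's while it rests on the jaws of the open levers, 17 to 21.5 mm when home.
- board_rail (a point): Centre of the board's aluminium grip rail, 71 mm above the board's origin: the rail is 12 mm thick (board's x), 60 mm long (y), 18 mm high and ends at the board's top. Grasp the board here, across x.
- board_pin (a point): Centre of the steel cross pin at the board's +y end (7 mm dia, 17 mm long along x, on a thin tab), 24 mm above the board's origin and 59.5 mm from it along y. An equal pin is at the -y end.
- stand: Fixed wooden block 70 x 130 x 28 mm (x, y, z) with an open slot along its y, 13 mm wide, floor 10 mm above the table. Origin: centre of its underside.
- dock: Fixed grey dock, base plate 90 x 190 x 12 mm (x, y, z), origin at the centre of its underside on the table. Its slot runs along its y over the origin, with low end stops that leave 99 mm for the board's 96 mm. A rigid contact block with a stop post under each of the board's pins is packed to a different height each time; on it the board comes home.
- slot_mouth (a point): Centre of the slot's flared mouth, 65 mm above the dock's origin; axes as the dock's. Two pairs of guide rails (at 30 to 46 mm either side along y) leave 10.6 mm for the 8 mm board.
- lever_left (a joint): Angle of the dark steel ejector lever at the dock's +y end: 0 = arm upright, growing to at most 0.78 rad as it swings outward, away from the slot. Pushed inward, it comes up firm against the seated board anywhere from -0.02 to 0.38 rad, as the block's height decides. It stays where left: its friction is 0.18 N m; about 0.25 to 0.6 N m clamps the board well, over 0.85 N m is too much.
- lever_right (a joint): The same, mirrored, for the lever at the dock's -y end; also growing outward.
- lever_left_pivot (a point): Pivot of the left lever, its axis along the dock's x, at y = +72.5 mm, z = 40 mm in the dock's frame (the right one at y = -72.5 mm). The forked jaw points inward from it: the lower prongs carry the board's pin while open; the upper prongs close over the pin and press it down (13 mm from the pivot) as the lever swings in.
- lever_left_tip (a point): Free end of the left lever's arm, 61 mm from its pivot (101 mm above the dock's origin when upright). The arm is 16 mm wide along the dock's x and 8 mm thick, and ends in a smooth, slippery black roll 22 mm long and 12 mm in diameter; roll and arm reach 7 and 5 mm outside the line from pivot to tip. A fingertip kept 60 to 65 mm above the dock's origin can push it all the way.
- lever_right_tip (a point): Free end of the right lever's arm, the same, mirrored.
- varnish_jar: Bystander: brown glass jar, 52 x 53 x 73 mm, behind the dock. Origin under its centre.
- black_tape: Bystander: roll of black tape lying flat, 53 x 51 x 19 mm, in front of the dock. Origin under its centre.
- ink_bottle: Bystander: dark ink bottle with dropper cap, 38 x 39 x 92 mm, behind the stand. Origin under its centre.
- spool: Bystander: small thread spool, 31 mm dia, 40 mm high, in front of the stand. Origin under its centre.

How it is judged:
By the outcome, as a careful person would: the job done as asked, in the order asked, and still so for the second after the job is handed in, with the robot touching nothing.
It also fails if it takes over 64 s, if anything falls off the work surface, if the arm or the gripper's body presses on something with over 40 N, if the wrist force passes 120 N, or if a joint passes its speed limit or range.

## Working session

There is one attempt and no reset: what is moved stays moved. The work goes in short steps, Python scripts to look and compute and a tool call to move; the robot and the scene stay as the last step left them, time stands still between calls to the robot, and variables do not carry over. Pictures are saved under pics/ and viewed, at most 10 in all, crops included, and the job is handed in when it is done.

Besides the shell and the picture viewer there is one more tool, called after ">>>" as a command line: name --argument value ..., lists and objects as JSON in quotes. move_arm: Moves the arm, as the interface text tells. Scaled input: -1 to 1 covers 25 mm each way for a shift and 30 degrees each way for a turn. Its arguments: {"type":"object","properties":{"targets":{"type":"array"},"claw":{"type":"number"},"newtons":{"type":"number"}},"required":["targets"]}

```bash
mkdir -p pics; python3 - <<'E'
from station import sensors,cams,manip
import cv2,numpy as np
s=sensors.sense();print(s['t'],s['tcp_pos'],s['tool_rot'],manip.grasp_offset)
ims=[cams.snapshot(n)[:,:,::-1] for n in("scene","side")]
for n,i in zip(("scene","side"),ims):
    cv2.imwrite(f'pics/{n}0.png',i)
    m=cams.camera_model(n);print(n,m['fx'],m['cx'],m['cy'],np.round(m['extrinsics'],4).tolist())
E
ls
```

```text
0.0 [ 0.23624926 -0.57785939  0.23034092] [ 9.81260026e-01  1.92685263e-01 -5.88086831e-06 -1.07275724e-03] 0.0187
scene 447.73421565025046 274.7360229012924 208.33682274880772 [[-0.7676, 0.6409, 0.0037, 0.4436], [0.4591, 0.5538, -0.6946, -0.1772], [-0.4473, -0.5315, -0.7194, 1.2117], [0.0, 0.0, 0.0, 1.0]]
side 470.20912064591755 281.0190797378392 200.33096577433096 [[0.9959, 0.0891, 0.0168, -0.5415], [0.0625, -0.5402, -0.8392, 0.027], [-0.0657, 0.8368, -0.5435, 1.2495], [0.0, 0.0, 0.0, 1.0]]
pics
```

View pics/scene0.png

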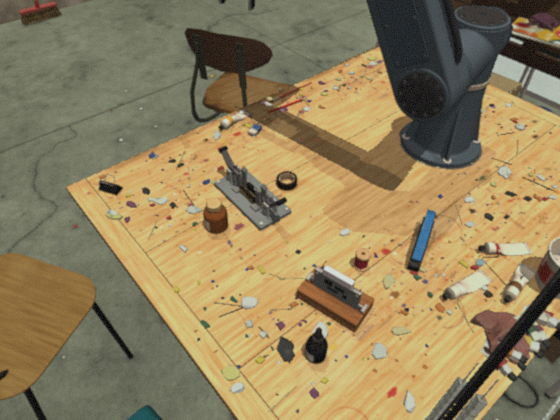

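View pics/side0.png

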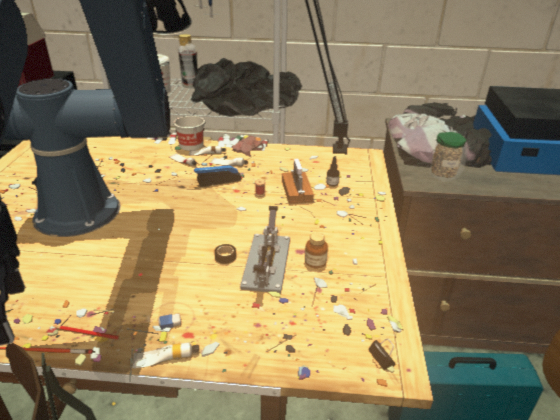

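The scene view shows the dock at about (252,200) and the stand with the board at (335,295). In the side view they are at (267,260) and (297,185). I'll zoom in on both and cast rays.

```bash
cat > h.py <<'E'
import numpy as np,cv2
from station import sensors,cams,manip
def ray(m,u,v):
    E=np.array(m['extrinsics']);R,t=E[:3,:3],E[:3,3]
    d=R.T@np.array([(u-m['cx'])/m['fx'],(v-m['cy'])/m['fy'],1]);return -R.T@t,d/np.linalg.norm(d)
def plane(m,u,v,z):
    o,d=ray(m,u,v);return o+d*(z-o[2])/d[2]
def tri(l):
    A=0;b=0;L=[ray(*x) for x in l]
    for o,d in L:
        P=np.eye(3)-np.outer(d,d);A=A+P;b=b+P@o
    p=np.linalg.solve(A,b);return p,[np.linalg.norm((np.eye(3)-np.outer(d,d))@(p-o)) for o,d in L]
def proj(m,p):
    c=np.array(m['extrinsics'])@np.append(p,1);return m['fx']*c[0]/c[2]+m['cx'],m['fy']*c[1]/c[2]+m['cy']
E
python3 - <<'E'
from h import *
S=cams.camera_model('scene');D=cams.camera_model('side')
print('dock',plane(S,252,203,.012),plane(D,266,262,.012))
print('stand',plane(S,335,300,.028),plane(D,297,187,.028))
a=cv2.imread('pics/scene0.png');b=cv2.imread('pics/side0.png')
f=lambda i,x,y,w,h:cv2.resize(i[y:y+h,x:x+w],(400,300),interpolation=cv2.INTER_CUBIC)
cv2.imwrite('pics/z0.png',np.vstack([np.hstack([f(a,200,140,100,75*1+15),f(a,285,250,100,90)]),np.hstack([f(b,220,200,100,95),f(b,250,150,100,75)])]))
E
```

```text
dock [ 0.53626829 -0.13181544  0.012     ] [ 0.52424054 -0.16745357  0.012     ]
stand [0.58257168 0.18075133 0.028     ] [0.57543388 0.14204732 0.028     ]
```

View pics/z0.png

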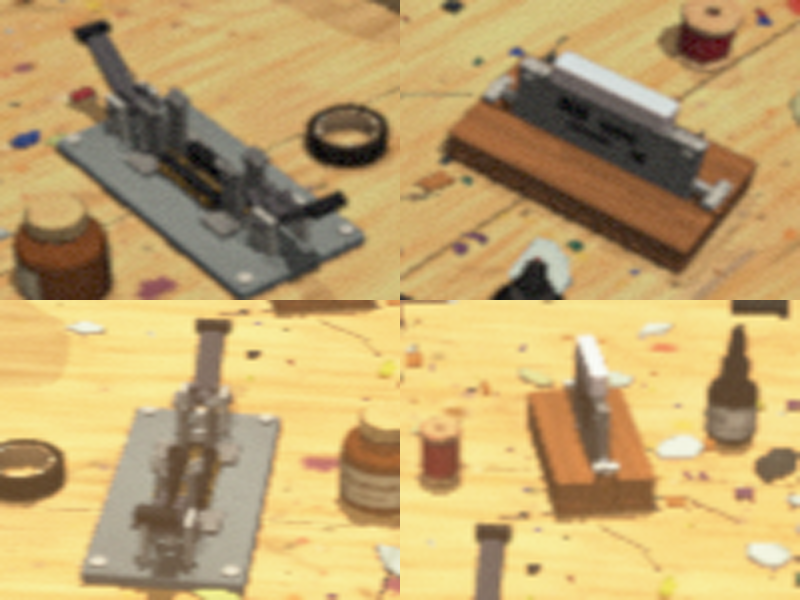

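The zoom shows the dock plate corners, both levers open, and the board in the stand with its light rail at the top. I'll compute the plate and stand corners.

```bash
python3 - <<'E'
from h import *
S=cams.camera_model('scene');D=cams.camera_model('side')
def s1(x,y):return 200+x/4,140+y*.3
def s2(x,y):return 285+x/4,250+y*.3
def d1(x,y):return 220+x/4,200+y*95/300
def d2(x,y):return 250+x/4,150+y/4
p=lambda m,f,l,z:[np.round(plane(m,*f(*q),z)[:2],4).tolist() for q in l]
print('dockS L,B,R',p(S,s1,[(60,146),(240,290),(362,238)],.012))
print('dockD',p(D,d1,[(138,110),(280,120),(245,284),(84,279)],.012))
print('standS L,B,R',p(S,s2,[(449,138),(680,250),(755,165)] and [(49,138),(280,250),(355,165)],.028))
print('standD',p(D,d2,[(128,98),(207,87),(254,176),(157,180)],.028))
print('railS',p(S,s2,[(155,72),(275,120),(165,57),(278,102)],.09))
print('railD',p(D,d2,[(176,40),(194,37),(206,72),(188,76)],.09))
print('tri rail near end (y-)',tri([(S,*s2(158,64)),(D,*d2(197,75))]))
w=cams.camera_model('wrist');print(w['fx'],w['cx'],w['cy'],np.round(w['extrinsics'],3).tolist())
E
```

```text
dockS L,B,R [[0.5649, -0.24], [0.5682, -0.0621], [0.4855, -0.055]]
dockD [[0.4844, -0.0693], [0.572, -0.0723], [0.5667, -0.2536], [0.4815, -0.258]]
standS L,B,R [[0.6241, 0.1217], [0.592, 0.2402], [0.5261, 0.2263]]
standD [[0.5276, 0.2071], [0.5841, 0.2303], [0.6226, 0.1105], [0.557, 0.0977]]
railS [[0.5888, 0.1498], [0.57, 0.2055], [0.5783, 0.1456], [0.5606, 0.1985]]
railD [[0.5622, 0.1844], [0.5745, 0.1904], [0.5856, 0.1408], [0.5737, 0.1337]]
tri rail near end (y-) (array([0.5801423 , 0.14443523, 0.0848139 ]), [np.float64(0.0008088767149131239), np.float64(0.0008088767149129518)])
361.2606499949524 272.025996543671 212.07703057383188 [[0.379, -0.925, -0.002, -0.624], [-0.878, -0.36, 0.314, -0.041], [-0.291, -0.117, -0.949, 0.381], [0.0, 0.0, 0.0, 1.0]]
```

Dock centre is about (0.526, -0.158) with yaw near -2°. Stand centre is about (0.575, 0.165) with yaw near +15°. I'll move over the dock for a close look on the way.

>>> move_arm --targets '[{"dx": 0.58,"dy": 0.92,"dz": 0.14,"rz": 0.11},{"dx": 0.58,"dy": 0.92,"dz": 0.14,"rz": 0.11},{"dx": 0.58,"dy": 0.92,"dz": 0.14,"rz": 0.11},{"dx": 0.58,"dy": 0.92,"dz": 0.14,"rz": 0.11},{"dx": 0.58,"dy": 0.92,"dz": 0.14,"rz": 0.11},{"dx": 0.58,"dy": 0.92,"dz": 0.14,"rz": 0.11},{"dx": 0.58,"dy": 0.92,"dz": 0.14,"rz": 0.11},{"dx": 0.58,"dy": 0.92,"dz": 0.14,"rz": 0.11},{"dx": 0.58,"dy": 0.92,"dz": 0.14,"rz": 0.11},{"dx": 0.58,"dy": 0.92,"dz": 0.14,"rz": 0.11}]'

```text
schema error: expected keys dx, dy, dz, rx, ry, rz
```

>>> move_arm --targets '[{"dx": 0.58,"dy": 0.92,"dz": 0.14,"rz": 0.11},{"dx": 0.58,"dy": 0.92,"dz": 0.14,"rz": 0.11},{"dx": 0.58,"dy": 0.92,"dz": 0.14,"rz": 0.11},{"dx": 0.58,"dy": 0.92,"dz": 0.14,"rz": 0.11},{"dx": 0.58,"dy": 0.92,"dz": 0.14,"rz": 0.11},{"dx": 0.58,"dy": 0.92,"dz": 0.14,"rz": 0.11},{"dx": 0.58,"dy": 0.92,"dz": 0.14,"rz": 0.11},{"dx": 0.58,"dy": 0.92,"dz": 0.14,"rz": 0.11},{"dx": 0.58,"dy": 0.92,"dz": 0.14,"rz": 0.11},{"dx": 0.4,"dy": 0.5,"dz": 0.14,"rz": 0.11}]'

```text
schema error: expected keys dx, dy, dz, rx, ry, rz
```

```bash
python3 - <<'E'
from h import *
import pickle
s=sensors.sense();print(s['t'],s['tcp_pos'],s['tool_rot'],s['q'],s['force'])
m=cams.camera_model('wrist');i=cams.snapshot('wrist')[:,:,::-1]
cv2.imwrite('pics/w1.png',i);pickle.dump(m,open('w1.pkl','wb'));print(np.round(m['extrinsics'],3).tolist())
E
```

```text
0.1 [ 0.2362224  -0.57794605  0.23042288] [ 9.81257951e-01  1.92696235e-01 -2.22662452e-05 -9.96941970e-04] [-1.36151510e+00  5.28399769e-01  1.43374994e+00 -1.50012710e-05
  1.18143728e+00 -1.78531540e-01] [0.135255   0.83801749 0.0742613 ]
[[0.379, -0.925, -0.002, -0.624], [-0.878, -0.36, 0.314, -0.041], [-0.291, -0.117, -0.949, 0.381], [0.0, 0.0, 0.0, 1.0]]
```

View pics/w1.png

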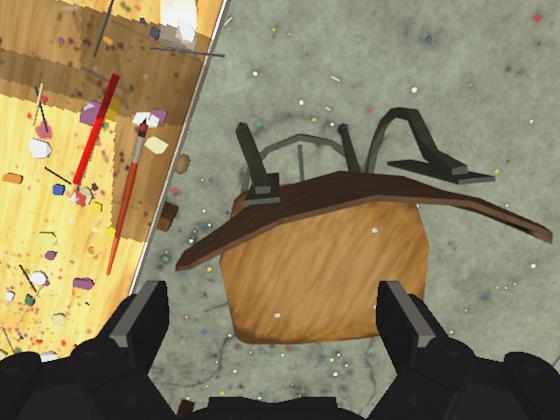

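That picture only shows the chair and floor, since the move was refused: all six keys are needed.

>>> move_arm --targets '[{"dx": 0.58,"dy": 0.92,"dz": 0.14,"rx": 0,"ry": 0,"rz": 0.11},{"dx": 0.58,"dy": 0.92,"dz": 0.14,"rx": 0,"ry": 0,"rz": 0.11},{"dx": 0.58,"dy": 0.92,"dz": 0.14,"rx": 0,"ry": 0,"rz": 0.11},{"dx": 0.58,"dy": 0.92,"dz": 0.14,"rx": 0,"ry": 0,"rz": 0.11},{"dx": 0.58,"dy": 0.92,"dz": 0.14,"rx": 0,"ry": 0,"rz": 0.11},{"dx": 0.58,"dy": 0.92,"dz": 0.14,"rx": 0,"ry": 0,"rz": 0.11},{"dx": 0.58,"dy": 0.92,"dz": 0.14,"rx": 0,"ry": 0,"rz": 0.11},{"dx": 0.58,"dy": 0.92,"dz": 0.14,"rx": 0,"ry": 0,"rz": 0.11},{"dx": 0.58,"dy": 0.92,"dz": 0.14,"rx": 0,"ry": 0,"rz": 0.11},{"dx": 0.58,"dy": 0.92,"dz": 0.14,"rx": 0,"ry": 0,"rz": 0.11}]'

```text
t: 1.4
tcp_pos: [0.3822, -0.3465, 0.2668]
tool_rot: [0.885, 0.466, 0.0, 0.0]
force: [0.7, 0.5, -0.6]
finger_gap: 1.0
gripper_force: 0.0
```

>>> move_arm --targets '[{"dx": 0.58,"dy": 0.92,"dz": 0.14,"rx": 0,"ry": 0,"rz": 0.11},{"dx": 0.58,"dy": 0.92,"dz": 0.14,"rx": 0,"ry": 0,"rz": 0.11},{"dx": 0.58,"dy": 0.92,"dz": 0.14,"rx": 0,"ry": 0,"rz": 0.11},{"dx": 0.58,"dy": 0.92,"dz": 0.14,"rx": 0,"ry": 0,"rz": 0.11},{"dx": 0.58,"dy": 0.92,"dz": 0.14,"rx": 0,"ry": 0,"rz": 0.11},{"dx": 0.58,"dy": 0.92,"dz": 0.14,"rx": 0,"ry": 0,"rz": 0.11},{"dx": 0.58,"dy": 0.92,"dz": 0.14,"rx": 0,"ry": 0,"rz": 0.11},{"dx": 0.58,"dy": 0.92,"dz": 0.14,"rx": 0,"ry": 0,"rz": 0.11},{"dx": 0.58,"dy": 0.92,"dz": 0.14,"rx": 0,"ry": 0,"rz": 0.11},{"dx": 0.4,"dy": 0.5,"dz": 0.14,"rx": 0,"ry": 0,"rz": 0.11}]'

```text
t: 2.65
tcp_pos: [0.5221, -0.1268, 0.3018]
tool_rot: [0.716, 0.698, 0.0, 0.0]
force: [0.4, -0.5, 0.2]
finger_gap: 1.005
gripper_force: 0.0
```

```bash
python3 - <<'E'
from h import *
import pickle
s=sensors.sense();print(s['t'],s['tcp_pos'],s['tool_rot'],s['q'],s['force'])
m=cams.camera_model('wrist');i=cams.snapshot('wrist')[:,:,::-1]
cv2.imwrite('pics/w2.png',i);pickle.dump(m,open('w2.pkl','wb'));print(np.round(m['extrinsics'],3).tolist())
E
```

```text
2.65 [ 0.5220671  -0.12679754  0.30175608] [7.15928926e-01 6.98173160e-01 3.79905358e-05 9.81104397e-05] [-4.46373385e-01  3.29229275e-01  1.56347360e+00  3.96214723e-06
  1.24867939e+00 -4.21263533e-01] [ 0.41604804 -0.47609759  0.15083656]
[[1.0, -0.024, -0.0, -0.525], [-0.023, -0.949, 0.314, -0.172], [-0.008, -0.314, -0.949, 0.412], [0.0, 0.0, 0.0, 1.0]]
```

View pics/w2.png

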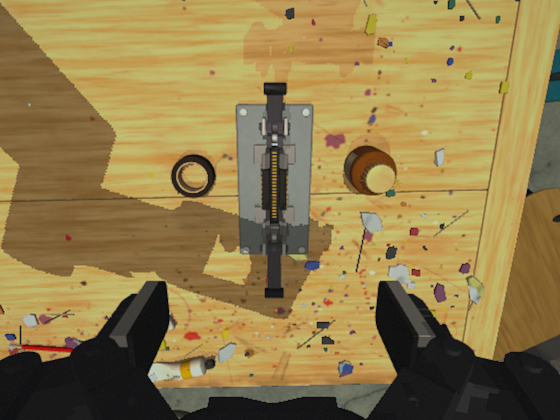

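The wrist view shows the dock plate with corners at about (237,105), (313,105), (308,254) and (240,254), the slot along column 274, and the lever rolls at (274,88) and (274,293). I'll refine these by mask.

```bash
python3 - <<'E'
from h import *
import pickle
m=pickle.load(open('w2.pkl','rb'));i=cv2.imread('pics/w2.png').astype(int)
sat=i.max(2)-i.min(2)
M=((sat<35)&(i.max(2)>50)).astype(np.uint8)
M[:, :225]=0;M[:,325:]=0;M[:95]=0;M[265:]=0
M=cv2.morphologyEx(M,cv2.MORPH_OPEN,np.ones((5,5),np.uint8))
L=[];R=[]
for v in range(110,250,2):
    c=np.where(M[v])[0]
    if len(c): L.append(plane(m,c[0]-.5,v,.012)[:2]);R.append(plane(m,c[-1]+.5,v,.012)[:2])
T=[];B=[]
for u in list(range(242,262))+list(range(288,305)):
    c=np.where(M[:,u])[0]
    if len(c):T.append(plane(m,u,c[0]-.5,.012)[:2]);B.append(plane(m,u,c[-1]+.5,.012)[:2])
def fit(P,n):
    P=np.array(P);vx,vy,x,y=cv2.fitLine(P.astype(np.float32),cv2.DIST_HUBER,0,1e-4,1e-4).ravel();print(n,x,y,np.degrees(np.arctan2(vy,vx)),np.median(P,0))
for P,n in((L,'L'),(R,'R'),(T,'T'),(B,'B')):fit(P,n)
# rolls (dark) 
for n,(y0,y1) in dict(l=(78,100),r=(283,303)).items():
    r=(i[y0:y1,255:295].max(2)<55);v,u=np.where(r);u=u+255;v=v+y0;print(n,u.min(),u.max(),v.min(),v.max())
    for z in(.083,.09,.1): print(z,plane(m,(u.min()+u.max())/2,(v.min()+v.max())/2,z))
# yellow contacts
hsv=cv2.cvtColor(i.astype(np.uint8),cv2.COLOR_BGR2HSV)
y=(hsv[...,1]>110)&(hsv[...,2]>90);y[:, :262]=0;y[:,290:]=0;y[:145]=0;y[222:]=0
v,u=np.where(y);print('contacts',u.min(),u.max(),v.min(),v.max(),np.median(u),plane(m,np.median(u),v.mean(),.02))
E
```

```text
L 0.47953945 -0.15375401 88.48387 [ 0.47981146 -0.14594353]
R 0.56831634 -0.1499198 88.46915 [ 0.5680213  -0.14808824]
T 0.5250806 -0.058494102 -1.396739 [ 0.51028905 -0.05813345]
B 0.52128685 -0.24680227 -1.3922077 [ 0.50372982 -0.24634373]
l 264 285 83 95
0.083 [ 0.52680261 -0.04343389  0.083     ]
0.09 [ 0.52675696 -0.04349647  0.09      ]
0.1 [ 0.52669175 -0.04358587  0.1       ]
r 265 282 283 297
0.083 [ 0.52086759 -0.25928543  0.083     ]
0.09 [ 0.52093686 -0.25516846  0.09      ]
0.1 [ 0.52103582 -0.24928708  0.1       ]
contacts 272 287 151 217 274.0 [ 0.524203  -0.1511176  0.02     ]
```

Dock centre is about (0.5239, -0.1527) with yaw -1.45°, and the measured size of 88.8 x 188 mm fits. On to the stand.

>>> move_arm --targets '[{"dx": 0.2,"dy": 1,"dz": -0.12,"rx": 0,"ry": 0,"rz": 0.055},{"dx": 0.2,"dy": 1,"dz": -0.12,"rx": 0,"ry": 0,"rz": 0.055},{"dx": 0.2,"dy": 1,"dz": -0.12,"rx": 0,"ry": 0,"rz": 0.055},{"dx": 0.2,"dy": 1,"dz": -0.12,"rx": 0,"ry": 0,"rz": 0.055},{"dx": 0.2,"dy": 1,"dz": -0.12,"rx": 0,"ry": 0,"rz": 0.055},{"dx": 0.2,"dy": 1,"dz": -0.12,"rx": 0,"ry": 0,"rz": 0.055},{"dx": 0.2,"dy": 1,"dz": -0.12,"rx": 0,"ry": 0,"rz": 0.055},{"dx": 0.2,"dy": 1,"dz": -0.12,"rx": 0,"ry": 0,"rz": 0.055},{"dx": 0.2,"dy": 1,"dz": -0.12,"rx": 0,"ry": 0,"rz": 0.055},{"dx": 0.2,"dy": 1,"dz": -0.12,"rx": 0,"ry": 0,"rz": 0.055}]'

```text
t: 3.95
tcp_pos: [0.5718, 0.1214, 0.2713]
tool_rot: [0.61, 0.792, -0.0, 0.0]
force: [-0.1, 0.3, 0.2]
finger_gap: 0.998
gripper_force: 0.0
```

```bash
python3 - <<'E'
from h import *
import pickle
s=sensors.sense();print(s['t'],s['tcp_pos'],s['tool_rot'])
m=cams.camera_model('wrist');i=cams.snapshot('wrist')[:,:,::-1]
cv2.imwrite('pics/w3.png',i);pickle.dump(m,open('w3.pkl','wb'))
for p in [(.575,.165,.09),(.575,.165,.028)]:print(proj(m,p))
E
```

```text
3.95 [0.57177863 0.12137131 0.27125719] [ 6.10177359e-01  7.92264801e-01 -2.32552648e-04  1.43542372e-04]
(np.float64(287.9444987953759), np.float64(138.66306700154638))
(np.float64(285.49781627356475), np.float64(131.48858257753113))
```

View pics/w3.png

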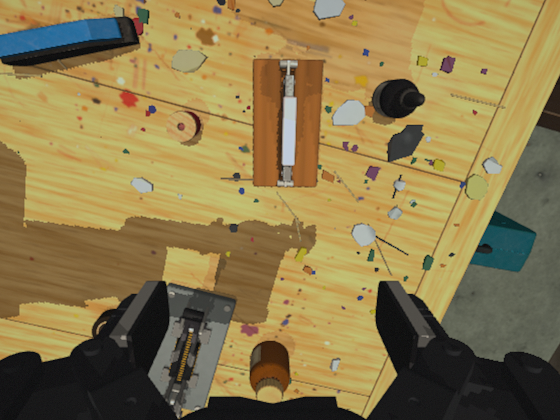

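The stand is at (287,124). The white rail top runs from about (289,97) to (289,166), and the pins are at (289,63) and (285,183). I'll measure the rail and the stand.

```bash
python3 - <<'E'
from h import *
import pickle
m=pickle.load(open('w3.pkl','rb'));i=cv2.imread('pics/w3.png').astype(int)
sat=i.max(2)-i.min(2)
M=((sat<45)&(i.min(2)>150)).astype(np.uint8);Q=np.zeros_like(M);Q[85:175,275:305]=M[85:175,275:305]
n,l,st,c=cv2.connectedComponentsWithStats(Q);k=1+st[1:,4].argmax();print(st[k],c[k])
v,u=np.where(l==k)
P=np.array([plane(m,a,b,.090)[:2] for a,b in zip(u,v)],np.float32)
r=cv2.minAreaRect(P*1000);print('rail',r);vx,vy,x,y=cv2.fitLine(P,cv2.DIST_L2,0,1e-4,1e-4).ravel();print(x,y,np.degrees(np.arctan2(vy,vx)))
# stand: brown
h=cv2.cvtColor(i.astype(np.uint8),cv2.COLOR_BGR2HSV);print(h[80,265],h[120,310],h[80,240])
B=((i[...,2]<190)&(i[...,1]<120)&(h[...,1]>90)).astype(np.uint8);Q=np.zeros_like(B);Q[50:195,245:330]=B[50:195,245:330]
Q=cv2.morphologyEx(Q,cv2.MORPH_OPEN,np.ones((4,4),np.uint8))
v,u=np.where(Q);P=np.array([plane(m,a,b,.028)[:2] for a,b in zip(u,v)],np.float32);print('stand',cv2.minAreaRect(P*1000))
s=sensors.sense()['tool_rot'];print('tool y deg',np.degrees(2*np.arctan2(s[1],s[0]))-90)
E
```

```text
[282  97  14  68 812] [288.75738916 130.33128079]
rail ((573.9901733398438, 171.19212341308594), (10.624481201171875, 57.8812141418457), 13.943964958190918)
0.57381046 0.17187417 -76.00764
[ 13 178 135] [ 14 184 154] [ 24 120 192]
stand ((582.14404296875, 171.62872314453125), (83.07478332519531, 128.86639404296875), 13.93856430053711)
tool y deg 14.924882810260414
```

Rail centre is (0.574, 0.1715) with yaw +14.0°, and the size matches. Next I descend to the rail and grasp it.

>>> move_arm --targets '[{"dx": 0.022,"dy": 0.5,"dz": -0.75,"rx": 0,"ry": 0,"rz": -0.008},{"dx": 0.022,"dy": 0.5,"dz": -0.75,"rx": 0,"ry": 0,"rz": -0.008},{"dx": 0.022,"dy": 0.5,"dz": -0.75,"rx": 0,"ry": 0,"rz": -0.008},{"dx": 0.022,"dy": 0.5,"dz": -0.75,"rx": 0,"ry": 0,"rz": -0.008},{"dx": 0,"dy": 0,"dz": -0.9,"rx": 0,"ry": 0,"rz": 0},{"dx": 0,"dy": 0,"dz": -0.9,"rx": 0,"ry": 0,"rz": 0},{"dx": 0,"dy": 0,"dz": -0.9,"rx": 0,"ry": 0,"rz": 0},{"dx": 0,"dy": 0,"dz": -0.9,"rx": 0,"ry": 0,"rz": 0},{"dx": 0,"dy": 0,"dz": -0.9,"rx": 0,"ry": 0,"rz": 0},{"dx": 0,"dy": 0,"dz": -0.84,"rx": 0,"ry": 0,"rz": 0}]' --claw 100

```text
t: 5.25
tcp_pos: [0.574, 0.1711, 0.0615]
tool_rot: [0.617, 0.787, -0.0, -0.0]
force: [0.6, -0.3, -0.4]
finger_gap: 1.001
gripper_force: 0.0
```

>>> move_arm --targets '[{"dx": 0,"dy": 0,"dz": 0,"rx": 0,"ry": 0,"rz": 0},{"dx": 0,"dy": 0,"dz": 0,"rx": 0,"ry": 0,"rz": 0},{"dx": 0,"dy": 0,"dz": 0,"rx": 0,"ry": 0,"rz": 0},{"dx": 0,"dy": 0,"dz": 0,"rx": 0,"ry": 0,"rz": 0},{"dx": 0,"dy": 0,"dz": 0,"rx": 0,"ry": 0,"rz": 0},{"dx": 0,"dy": 0,"dz": 0,"rx": 0,"ry": 0,"rz": 0},{"dx": 0,"dy": 0,"dz": 0,"rx": 0,"ry": 0,"rz": 0},{"dx": 0,"dy": 0,"dz": 0,"rx": 0,"ry": 0,"rz": 0},{"dx": 0,"dy": 0,"dz": 0,"rx": 0,"ry": 0,"rz": 0},{"dx": 0,"dy": 0,"dz": 0,"rx": 0,"ry": 0,"rz": 0}]' --claw 0 --newtons 60

```text
t: 6.5
tcp_pos: [0.5746, 0.171, 0.0638]
tool_rot: [0.617, 0.787, 0.001, 0.001]
force: [-0.3, -0.2, 6.5]
finger_gap: 0.13
gripper_force: 59.8
```

Gap 0.13 is about 11 mm, so the rail is held. I lift it and carry it to above the dock.

>>> move_arm --targets '[{"dx": 0,"dy": 0,"dz": 0.4,"rx": 0,"ry": 0,"rz": 0},{"dx": 0,"dy": 0,"dz": 0.9,"rx": 0,"ry": 0,"rz": 0},{"dx": 0,"dy": 0,"dz": 1,"rx": 0,"ry": 0,"rz": 0},{"dx": 0,"dy": 0,"dz": 1,"rx": 0,"ry": 0,"rz": 0},{"dx": 0,"dy": 0,"dz": 1,"rx": 0,"ry": 0,"rz": 0},{"dx": 0,"dy": 0,"dz": 0.9,"rx": 0,"ry": 0,"rz": 0},{"dx": -0.08,"dy": -0.5,"dz": 0,"rx": 0,"ry": 0,"rz": -0.02},{"dx": -0.15,"dy": -1,"dz": 0,"rx": 0,"ry": 0,"rz": -0.04},{"dx": -0.15,"dy": -1,"dz": 0,"rx": 0,"ry": 0,"rz": -0.04},{"dx": -0.15,"dy": -1,"dz": 0,"rx": 0,"ry": 0,"rz": -0.04}]'

```text
t: 7.75
tcp_pos: [0.5591, 0.0819, 0.1911]
tool_rot: [0.646, 0.763, -0.001, -0.001]
force: [0.0, -0.4, -3.4]
finger_gap: 0.127
gripper_force: 58.7
```

>>> move_arm --targets '[{"dx": -0.16,"dy": -1,"dz": 0,"rx": 0,"ry": 0,"rz": -0.04},{"dx": -0.16,"dy": -1,"dz": 0,"rx": 0,"ry": 0,"rz": -0.04},{"dx": -0.16,"dy": -1,"dz": 0,"rx": 0,"ry": 0,"rz": -0.04},{"dx": -0.16,"dy": -1,"dz": 0,"rx": 0,"ry": 0,"rz": -0.04},{"dx": -0.16,"dy": -1,"dz": 0,"rx": 0,"ry": 0,"rz": -0.04},{"dx": -0.16,"dy": -1,"dz": 0,"rx": 0,"ry": 0,"rz": -0.04},{"dx": -0.16,"dy": -1,"dz": 0,"rx": 0,"ry": 0,"rz": -0.04},{"dx": -0.16,"dy": -1,"dz": 0,"rx": 0,"ry": 0,"rz": -0.04},{"dx": -0.16,"dy": -0.9,"dz": 0,"rx": 0,"ry": 0,"rz": -0.04},{"dx": -0.06,"dy": -0.5,"dz": 0,"rx": 0,"ry": 0,"rz": -0.017}]'

```text
t: 9.0
tcp_pos: [0.5218, -0.1527, 0.1915]
tool_rot: [0.719, 0.695, -0.001, -0.001]
force: [0.7, -0.1, -3.2]
finger_gap: 0.132
gripper_force: 58.6
```

```bash
python3 - <<'E'
from h import *
import pickle
s=sensors.sense();q=s['tool_rot'];print(s['t'],s['tcp_pos'],q,np.degrees(2*np.arctan2(q[1],q[0]))-90,s['force'])
m=cams.camera_model('wrist');i=cams.snapshot('wrist')[:,:,::-1]
cv2.imwrite('pics/w4.png',i);pickle.dump(m,open('w4.pkl','wb'))
j=cams.snapshot('side')[:,:,::-1];k=cams.snapshot('scene')[:,:,::-1]
cv2.imwrite('pics/d4.png',j);cv2.imwrite('pics/s4.png',k)
a=cv2.resize(i[40:320,160:400],(400,467));b=cv2.resize(j[150:300,215:325],(343,467))
cv2.imwrite('pics/c4.png',np.hstack([a,b]))
E
```

```text
9.0 [ 0.52177704 -0.15268016  0.19149262] [ 7.18577449e-01  6.95445380e-01 -5.83354053e-04 -1.35374032e-03] -1.8744417473038055 [ 0.65816997 -0.14746218 -3.16690028]
```

View pics/c4.png

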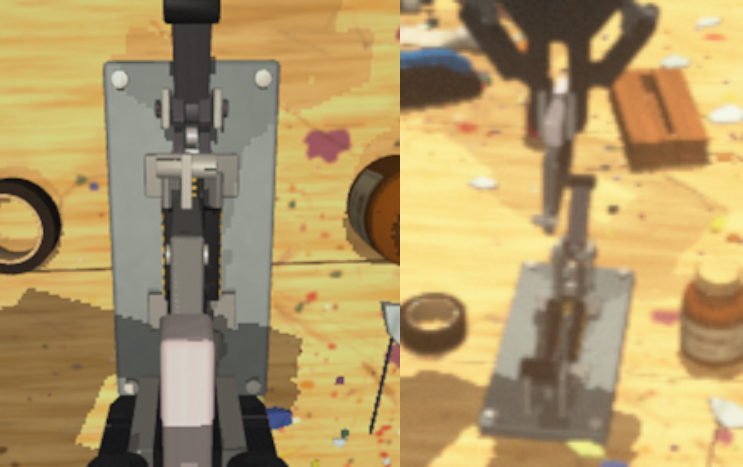

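The wrist crop shows the held board from above, with its +y pin at about (271,139) in full-image pixels and the rail top at (273,271). The side crop shows the board hanging over the dock. I compare these with the predicted projections.

```bash
python3 - <<'E'
from h import *
import pickle
w=pickle.load(open('w4.pkl','rb'));D=cams.camera_model('side')
a=np.radians(-1.87);X=np.array([np.cos(a),np.sin(a),0]);Y=np.array([-np.sin(a),np.cos(a),0]);Z=np.array([0,0,1.])
o=np.array([.5218,-.1527,.1915-.0535])
P=lambda x,y,z:o+x*X+y*Y+z*Z
W=lambda p:[round(c) for c in ((proj(w,p)[0]-160)/.6,(proj(w,p)[1]-40)/.6)]
S=lambda p:[round(c) for c in (400+(proj(D,p)[0]-215)*3.118,(proj(D,p)[1]-150)*3.113)]
for n,p in dict(pinL=P(0,.0595,.024),pinLa=P(-.0085,.0595,.024),pinLb=P(.0085,.0595,.024),topL=P(0,.03,.08),rl=P(-.006,.03,.08),rr=P(.006,.03,.08),topR=P(0,-.03,.08),pinR=P(0,-.0595,.024),botR=P(0,-.048,0),botL=P(0,.048,0)).items():print(n,W(p),S(p))
# dock remeasure from w4
i=cv2.imread('pics/w4.png').astype(int);sat=i.max(2)-i.min(2);M=((sat<35)&(i.max(2)>50)).astype(np.uint8)
M[:,:215]=0;M[:,335:]=0
M=cv2.morphologyEx(M,cv2.MORPH_OPEN,np.ones((5,5),np.uint8))
L=[];R=[]
for v in range(85,260,3):
    c=np.where(M[v])[0];L.append(plane(w,c[0]-.5,v,.012)[:2]);R.append(plane(w,c[-1]+.5,v,.012)[:2])
for Q in(L,R):
    vx,vy,x,y=cv2.fitLine(np.float32(Q),cv2.DIST_HUBER,0,1e-4,1e-4).ravel();print(x,y,np.degrees(np.arctan2(vy,vx)))
T=[plane(w,u,np.where(M[:,u])[0][0]-.5,.012)[1] for u in (232,240,248,256,296,304,312,320)];print('T',T)
E
```

```text
pinL [186, 165] [570, 121]
pinLa [156, 165] [558, 120]
pinLb [216, 165] [582, 121]
topL [185, 340] [564, 73]
rl [156, 340] [556, 72]
rr [213, 340] [573, 73]
topR [185, 570] [551, 118]
pinR [186, 515] [544, 215]
botR [186, 447] [547, 235]
botL [186, 192] [568, 157]
0.47993377 -0.141366 88.4698
0.5684758 -0.14413583 88.50494
T [np.float64(-0.05842665269982115), np.float64(-0.05864131240397219), np.float64(-0.05885594426308816), np.float64(-0.05907054828258669), np.float64(-0.05936038032249556), np.float64(-0.05957469434549065), np.float64(-0.05978898060522443), np.float64(-0.060786378861996886)]
```

Prediction and image agree: pin at (186,165) in the crop, and dock centre again (0.524, -0.153) with yaw -1.5°. I shift +2 mm in x and lower into the mouth.

>>> move_arm --targets '[{"dx": 0.086,"dy": 0,"dz": 0,"rx": 0,"ry": 0,"rz": 0.012},{"dx": 0,"dy": 0,"dz": -0.4,"rx": 0,"ry": 0,"rz": 0},{"dx": 0,"dy": 0,"dz": -0.6,"rx": 0,"ry": 0,"rz": 0},{"dx": 0,"dy": 0,"dz": -0.6,"rx": 0,"ry": 0,"rz": 0},{"dx": 0,"dy": 0,"dz": -0.5,"rx": 0,"ry": 0,"rz": 0},{"dx": 0,"dy": 0,"dz": -0.4,"rx": 0,"ry": 0,"rz": 0},{"dx": 0,"dy": 0,"dz": -0.15,"rx": 0,"ry": 0,"rz": 0},{"dx": 0,"dy": 0,"dz": -0.15,"rx": 0,"ry": 0,"rz": 0},{"dx": 0,"dy": 0,"dz": -0.15,"rx": 0,"ry": 0,"rz": 0},{"dx": 0,"dy": 0,"dz": -0.1,"rx": 0,"ry": 0,"rz": 0}]'

```text
t: 10.4
tcp_pos: [0.5256, -0.1516, 0.1166]
tool_rot: [0.716, 0.698, 0.0, 0.0]
force: [0.3, -0.2, -2.6]
finger_gap: 0.129
gripper_force: 58.6
```

>>> move_arm --targets '[{"dx": -0.07,"dy": -0.05,"dz": 0,"rx": 0,"ry": 0,"rz": 0},{"dx": 0,"dy": 0,"dz": 0,"rx": 0,"ry": 0,"rz": 0},{"dx": 0,"dy": 0,"dz": -0.1,"rx": 0,"ry": 0,"rz": 0},{"dx": 0,"dy": 0,"dz": -0.1,"rx": 0,"ry": 0,"rz": 0},{"dx": 0,"dy": 0,"dz": -0.1,"rx": 0,"ry": 0,"rz": 0},{"dx": 0,"dy": 0,"dz": -0.1,"rx": 0,"ry": 0,"rz": 0},{"dx": 0,"dy": 0,"dz": -0.1,"rx": 0,"ry": 0,"rz": 0},{"dx": 0,"dy": 0,"dz": -0.1,"rx": 0,"ry": 0,"rz": 0},{"dx": 0,"dy": 0,"dz": 0,"rx": 0,"ry": 0,"rz": 0},{"dx": 0,"dy": 0,"dz": 0,"rx": 0,"ry": 0,"rz": 0}]'

```text
t: 11.65
tcp_pos: [0.5238, -0.1528, 0.1016]
tool_rot: [0.716, 0.698, 0.0, 0.0]
force: [0.3, 0.0, -2.7]
finger_gap: 0.127
gripper_force: 58.6
```

>>> move_arm --targets '[{"dx": 0,"dy": 0,"dz": -0.12,"rx": 0,"ry": 0,"rz": 0},{"dx": 0,"dy": 0,"dz": -0.12,"rx": 0,"ry": 0,"rz": 0},{"dx": 0,"dy": 0,"dz": -0.12,"rx": 0,"ry": 0,"rz": 0},{"dx": 0,"dy": 0,"dz": -0.12,"rx": 0,"ry": 0,"rz": 0},{"dx": 0,"dy": 0,"dz": -0.1,"rx": 0,"ry": 0,"rz": 0},{"dx": 0,"dy": 0,"dz": -0.1,"rx": 0,"ry": 0,"rz": 0},{"dx": 0,"dy": 0,"dz": -0.08,"rx": 0,"ry": 0,"rz": 0},{"dx": 0,"dy": 0,"dz": -0.06,"rx": 0,"ry": 0,"rz": 0},{"dx": 0,"dy": 0,"dz": 0,"rx": 0,"ry": 0,"rz": 0},{"dx": 0,"dy": 0,"dz": 0,"rx": 0,"ry": 0,"rz": 0}]'

```text
t: 12.9
tcp_pos: [0.5238, -0.1528, 0.0811]
tool_rot: [0.716, 0.698, 0.0, 0.0]
force: [0.6, -0.1, -2.4]
finger_gap: 0.124
gripper_force: 58.7
```

>>> move_arm --targets '[{"dx": 0,"dy": 0,"dz": -0.03,"rx": 0,"ry": 0,"rz": 0},{"dx": 0,"dy": 0,"dz": -0.03,"rx": 0,"ry": 0,"rz": 0},{"dx": 0,"dy": 0,"dz": -0.03,"rx": 0,"ry": 0,"rz": 0},{"dx": 0,"dy": 0,"dz": -0.03,"rx": 0,"ry": 0,"rz": 0},{"dx": 0,"dy": 0,"dz": 0,"rx": 0,"ry": 0,"rz": 0},{"dx": 0,"dy": 0,"dz": 0,"rx": 0,"ry": 0,"rz": 0},{"dx": 0,"dy": 0,"dz": 0,"rx": 0,"ry": 0,"rz": 0},{"dx": 0,"dy": 0,"dz": 0,"rx": 0,"ry": 0,"rz": 0},{"dx": 0,"dy": 0,"dz": 0,"rx": 0,"ry": 0,"rz": 0},{"dx": 0,"dy": 0,"dz": 0,"rx": 0,"ry": 0,"rz": 0}]'

```text
t: 14.15
tcp_pos: [0.5241, -0.1532, 0.0795]
tool_rot: [0.715, 0.699, 0.0, 0.001]
force: [-1.9, -0.0, 8.3]
finger_gap: 0.124
gripper_force: 60.5
```

Contact at about origin +26 mm, as expected for the jaws. I let go and rise.

>>> move_arm --targets '[{"dx": 0,"dy": 0,"dz": 0.02,"rx": 0,"ry": 0,"rz": 0},{"dx": 0,"dy": 0,"dz": 0,"rx": 0,"ry": 0,"rz": 0},{"dx": 0,"dy": 0,"dz": 0,"rx": 0,"ry": 0,"rz": 0},{"dx": 0,"dy": 0,"dz": 0,"rx": 0,"ry": 0,"rz": 0},{"dx": 0,"dy": 0,"dz": 0,"rx": 0,"ry": 0,"rz": 0},{"dx": 0,"dy": 0,"dz": 0,"rx": 0,"ry": 0,"rz": 0},{"dx": 0,"dy": 0,"dz": 0,"rx": 0,"ry": 0,"rz": 0},{"dx": 0,"dy": 0,"dz": 0,"rx": 0,"ry": 0,"rz": 0},{"dx": 0,"dy": 0,"dz": 0,"rx": 0,"ry": 0,"rz": 0},{"dx": 0,"dy": 0,"dz": 0,"rx": 0,"ry": 0,"rz": 0}]' --claw 60

```text
t: 15.4
tcp_pos: [0.5237, -0.1528, 0.0786]
tool_rot: [0.716, 0.698, -0.0, 0.0]
force: [-0.9, -0.5, -0.2]
finger_gap: 0.598
gripper_force: 0.0
```

>>> move_arm --targets '[{"dx": 0,"dy": 0,"dz": 0.2,"rx": 0,"ry": 0,"rz": 0},{"dx": 0,"dy": 0,"dz": 0.3,"rx": 0,"ry": 0,"rz": 0},{"dx": 0,"dy": 0,"dz": 0.5,"rx": 0,"ry": 0,"rz": 0},{"dx": 0,"dy": 0,"dz": 0.8,"rx": 0,"ry": 0,"rz": 0},{"dx": 0,"dy": 0.5,"dz": 0.8,"rx": 0,"ry": 0,"rz": 0},{"dx": 0,"dy": 0.8,"dz": 0.8,"rx": 0,"ry": 0,"rz": 0},{"dx": 0,"dy": 0.8,"dz": 0.4,"rx": 0,"ry": 0,"rz": 0},{"dx": 0,"dy": 0.5,"dz": 0.2,"rx": 0,"ry": 0,"rz": 0},{"dx": 0,"dy": 0,"dz": 0,"rx": 0,"ry": 0,"rz": 0},{"dx": 0,"dy": 0,"dz": 0,"rx": 0,"ry": 0,"rz": 0}]'

```text
t: 16.65
tcp_pos: [0.5236, -0.088, 0.178]
tool_rot: [0.716, 0.699, -0.0, -0.0]
force: [-0.6, -0.6, -0.7]
finger_gap: 0.602
gripper_force: 0.0
```

```bash
python3 - <<'E'
from h import *
import pickle
s=sensors.sense();q=s['tool_rot'];print(s['t'],s['tcp_pos'],q,s['force'],s['q'])
m=cams.camera_model('wrist');i=cams.snapshot('wrist')[:,:,::-1]
cv2.imwrite('pics/w5.png',i);pickle.dump(m,open('w5.pkl','wb'))
j=cams.snapshot('side')[:,:,::-1]
a=cv2.resize(i[40:320,160:400],(400,467));b=cv2.resize(j[190:300,215:325],(400,400));b=cv2.copyMakeBorder(b,0,67,0,0,0)
cv2.imwrite('pics/c5.png',np.hstack([a,b]))
E
```

```text
16.65 [ 0.52355701 -0.08797168  0.17802311] [ 7.15581254e-01  6.98529374e-01 -3.02325604e-04 -3.02002948e-04] [-0.63265885 -0.55063336 -0.65567014] [-3.76931786e-01  4.75537891e-01  1.72234538e+00 -3.76930446e-04
  9.44507636e-01 -3.52595143e-01]
```

View pics/c5.png

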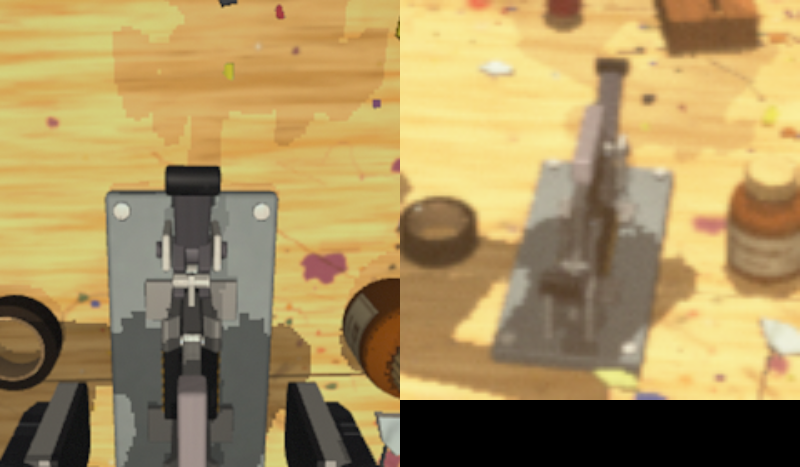

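The board stands in the slot, with the +y pin at crop (192,283) on the jaw and the left roll at (193,180). I shut the fingers and go outside the left lever, 62 mm high.

>>> move_arm --targets '[{"dx": 0.053,"dy": 1,"dz": 0,"rx": 0,"ry": 0,"rz": 0},{"dx": 0.053,"dy": 1,"dz": 0,"rx": 0,"ry": 0,"rz": 0},{"dx": 0.053,"dy": 1,"dz": 0,"rx": 0,"ry": 0,"rz": 0},{"dx": 0,"dy": 0,"dz": -0.7,"rx": 0,"ry": 0,"rz": 0},{"dx": 0,"dy": 0,"dz": -0.8,"rx": 0,"ry": 0,"rz": 0},{"dx": 0,"dy": 0,"dz": -0.8,"rx": 0,"ry": 0,"rz": 0},{"dx": 0,"dy": 0,"dz": -0.8,"rx": 0,"ry": 0,"rz": 0},{"dx": 0,"dy": 0,"dz": -0.8,"rx": 0,"ry": 0,"rz": 0},{"dx": 0,"dy": 0,"dz": -0.7,"rx": 0,"ry": 0,"rz": 0},{"dx": 0,"dy": 0,"dz": 0,"rx": 0,"ry": 0,"rz": 0}]' --claw 0

```text
t: 18.0
tcp_pos: [0.5266, -0.0131, 0.062]
tool_rot: [0.716, 0.698, -0.001, -0.002]
force: [0.7, -0.8, 0.1]
finger_gap: 0.002
gripper_force: 0.0
```

>>> move_arm --targets '[{"dx": 0,"dy": -0.15,"dz": 0,"rx": 0,"ry": 0,"rz": 0},{"dx": 0,"dy": -0.15,"dz": 0,"rx": 0,"ry": 0,"rz": 0},{"dx": 0,"dy": -0.15,"dz": 0,"rx": 0,"ry": 0,"rz": 0},{"dx": 0,"dy": -0.12,"dz": 0,"rx": 0,"ry": 0,"rz": 0},{"dx": 0,"dy": -0.1,"dz": 0,"rx": 0,"ry": 0,"rz": 0},{"dx": 0,"dy": -0.1,"dz": 0,"rx": 0,"ry": 0,"rz": 0},{"dx": 0,"dy": -0.08,"dz": 0,"rx": 0,"ry": 0,"rz": 0},{"dx": 0,"dy": -0.06,"dz": 0,"rx": 0,"ry": 0,"rz": 0},{"dx": 0,"dy": -0.06,"dz": 0,"rx": 0,"ry": 0,"rz": 0},{"dx": 0,"dy": 0,"dz": 0,"rx": 0,"ry": 0,"rz": 0}]'

```text
t: 19.25
tcp_pos: [0.5273, -0.0358, 0.0641]
tool_rot: [0.716, 0.698, 0.001, -0.001]
force: [0.1, 4.6, 2.9]
finger_gap: -0.003
gripper_force: 2.7
```

Force 4.6 N outward and 2.9 N up gives about 0.17 N m, so this is lever friction only. I continue in small steps.

>>> move_arm --targets '[{"dx": 0,"dy": -0.03,"dz": 0,"rx": 0,"ry": 0,"rz": 0},{"dx": 0,"dy": -0.03,"dz": 0,"rx": 0,"ry": 0,"rz": 0},{"dx": 0,"dy": -0.03,"dz": 0,"rx": 0,"ry": 0,"rz": 0},{"dx": 0,"dy": -0.03,"dz": 0,"rx": 0,"ry": 0,"rz": 0},{"dx": 0,"dy": -0.03,"dz": 0,"rx": 0,"ry": 0,"rz": 0},{"dx": 0,"dy": 0,"dz": 0,"rx": 0,"ry": 0,"rz": 0},{"dx": 0,"dy": 0,"dz": 0,"rx": 0,"ry": 0,"rz": 0},{"dx": 0,"dy": 0,"dz": 0,"rx": 0,"ry": 0,"rz": 0},{"dx": 0,"dy": 0,"dz": 0,"rx": 0,"ry": 0,"rz": 0},{"dx": 0,"dy": 0,"dz": 0,"rx": 0,"ry": 0,"rz": 0}]'

```text
t: 20.5
tcp_pos: [0.5274, -0.0405, 0.0636]
tool_rot: [0.716, 0.698, 0.0, -0.0]
force: [-0.6, 4.6, 3.3]
finger_gap: 0.002
gripper_force: 2.5
```

>>> move_arm --targets '[{"dx": 0,"dy": -0.03,"dz": 0,"rx": 0,"ry": 0,"rz": 0},{"dx": 0,"dy": -0.03,"dz": 0,"rx": 0,"ry": 0,"rz": 0},{"dx": 0,"dy": -0.03,"dz": 0,"rx": 0,"ry": 0,"rz": 0},{"dx": 0,"dy": -0.03,"dz": 0,"rx": 0,"ry": 0,"rz": 0},{"dx": 0,"dy": -0.03,"dz": 0,"rx": 0,"ry": 0,"rz": 0},{"dx": 0,"dy": 0,"dz": 0,"rx": 0,"ry": 0,"rz": 0},{"dx": 0,"dy": 0,"dz": 0,"rx": 0,"ry": 0,"rz": 0},{"dx": 0,"dy": 0,"dz": 0,"rx": 0,"ry": 0,"rz": 0},{"dx": 0,"dy": 0,"dz": 0,"rx": 0,"ry": 0,"rz": 0},{"dx": 0,"dy": 0,"dz": 0,"rx": 0,"ry": 0,"rz": 0}]'

```text
t: 21.75
tcp_pos: [0.5278, -0.0447, 0.0636]
tool_rot: [0.716, 0.699, -0.0, 0.0]
force: [-1.1, 2.9, 1.1]
finger_gap: 0.0
gripper_force: 1.3
```

>>> move_arm --targets '[{"dx": 0,"dy": -0.03,"dz": 0,"rx": 0,"ry": 0,"rz": 0},{"dx": 0,"dy": -0.03,"dz": 0,"rx": 0,"ry": 0,"rz": 0},{"dx": 0,"dy": -0.03,"dz": 0,"rx": 0,"ry": 0,"rz": 0},{"dx": 0,"dy": -0.03,"dz": 0,"rx": 0,"ry": 0,"rz": 0},{"dx": 0,"dy": -0.03,"dz": 0,"rx": 0,"ry": 0,"rz": 0},{"dx": 0,"dy": 0,"dz": 0,"rx": 0,"ry": 0,"rz": 0},{"dx": 0,"dy": 0,"dz": 0,"rx": 0,"ry": 0,"rz": 0},{"dx": 0,"dy": 0,"dz": 0,"rx": 0,"ry": 0,"rz": 0},{"dx": 0,"dy": 0,"dz": 0,"rx": 0,"ry": 0,"rz": 0},{"dx": 0,"dy": 0,"dz": 0,"rx": 0,"ry": 0,"rz": 0}]'

```text
t: 23.0
tcp_pos: [0.5277, -0.0484, 0.0635]
tool_rot: [0.716, 0.698, -0.0, 0.0]
force: [-0.2, 3.8, 1.5]
finger_gap: 0.001
gripper_force: 1.4
```

>>> move_arm --targets '[{"dx": 0,"dy": -0.03,"dz": 0,"rx": 0,"ry": 0,"rz": 0},{"dx": 0,"dy": -0.03,"dz": 0,"rx": 0,"ry": 0,"rz": 0},{"dx": 0,"dy": -0.03,"dz": 0,"rx": 0,"ry": 0,"rz": 0},{"dx": 0,"dy": -0.03,"dz": 0,"rx": 0,"ry": 0,"rz": 0},{"dx": 0,"dy": -0.03,"dz": 0,"rx": 0,"ry": 0,"rz": 0},{"dx": 0,"dy": 0,"dz": 0,"rx": 0,"ry": 0,"rz": 0},{"dx": 0,"dy": 0,"dz": 0,"rx": 0,"ry": 0,"rz": 0},{"dx": 0,"dy": 0,"dz": 0,"rx": 0,"ry": 0,"rz": 0},{"dx": 0,"dy": 0,"dz": 0,"rx": 0,"ry": 0,"rz": 0},{"dx": 0,"dy": 0,"dz": 0,"rx": 0,"ry": 0,"rz": 0}]'

```text
t: 24.25
tcp_pos: [0.5277, -0.0522, 0.0635]
tool_rot: [0.716, 0.698, -0.0, 0.0]
force: [-0.3, 3.0, 1.7]
finger_gap: -0.001
gripper_force: 1.4
```

>>> move_arm --targets '[{"dx": 0,"dy": -0.03,"dz": 0,"rx": 0,"ry": 0,"rz": 0},{"dx": 0,"dy": -0.03,"dz": 0,"rx": 0,"ry": 0,"rz": 0},{"dx": 0,"dy": -0.03,"dz": 0,"rx": 0,"ry": 0,"rz": 0},{"dx": 0,"dy": -0.03,"dz": 0,"rx": 0,"ry": 0,"rz": 0},{"dx": 0,"dy": 0,"dz": 0,"rx": 0,"ry": 0,"rz": 0},{"dx": 0,"dy": 0,"dz": 0,"rx": 0,"ry": 0,"rz": 0},{"dx": 0,"dy": 0,"dz": 0,"rx": 0,"ry": 0,"rz": 0},{"dx": 0,"dy": 0,"dz": 0,"rx": 0,"ry": 0,"rz": 0},{"dx": 0,"dy": 0,"dz": 0,"rx": 0,"ry": 0,"rz": 0},{"dx": 0,"dy": 0,"dz": 0,"rx": 0,"ry": 0,"rz": 0}]'

```text
t: 25.5
tcp_pos: [0.5277, -0.0551, 0.0635]
tool_rot: [0.716, 0.698, -0.0, 0.0]
force: [-0.9, 2.6, 1.2]
finger_gap: -0.002
gripper_force: 1.3
```

>>> move_arm --targets '[{"dx": 0,"dy": -0.03,"dz": 0,"rx": 0,"ry": 0,"rz": 0},{"dx": 0,"dy": -0.03,"dz": 0,"rx": 0,"ry": 0,"rz": 0},{"dx": 0,"dy": -0.03,"dz": 0,"rx": 0,"ry": 0,"rz": 0},{"dx": 0,"dy": -0.03,"dz": 0,"rx": 0,"ry": 0,"rz": 0},{"dx": 0,"dy": 0,"dz": 0,"rx": 0,"ry": 0,"rz": 0},{"dx": 0,"dy": 0,"dz": 0,"rx": 0,"ry": 0,"rz": 0},{"dx": 0,"dy": 0,"dz": 0,"rx": 0,"ry": 0,"rz": 0},{"dx": 0,"dy": 0,"dz": 0,"rx": 0,"ry": 0,"rz": 0},{"dx": 0,"dy": 0,"dz": 0,"rx": 0,"ry": 0,"rz": 0},{"dx": 0,"dy": 0,"dz": 0,"rx": 0,"ry": 0,"rz": 0}]'

```text
t: 26.75
tcp_pos: [0.5277, -0.058, 0.0635]
tool_rot: [0.716, 0.698, -0.0, -0.0]
force: [-0.8, 4.6, 1.2]
finger_gap: -0.001
gripper_force: 2.1
```

>>> move_arm --targets '[{"dx": 0,"dy": -0.03,"dz": 0,"rx": 0,"ry": 0,"rz": 0},{"dx": 0,"dy": -0.03,"dz": 0,"rx": 0,"ry": 0,"rz": 0},{"dx": 0,"dy": 0,"dz": 0,"rx": 0,"ry": 0,"rz": 0},{"dx": 0,"dy": 0,"dz": 0,"rx": 0,"ry": 0,"rz": 0},{"dx": 0,"dy": 0,"dz": 0,"rx": 0,"ry": 0,"rz": 0},{"dx": 0,"dy": 0,"dz": 0,"rx": 0,"ry": 0,"rz": 0},{"dx": 0,"dy": 0,"dz": 0,"rx": 0,"ry": 0,"rz": 0},{"dx": 0,"dy": 0,"dz": 0,"rx": 0,"ry": 0,"rz": 0},{"dx": 0,"dy": 0,"dz": 0,"rx": 0,"ry": 0,"rz": 0},{"dx": 0,"dy": 0,"dz": 0,"rx": 0,"ry": 0,"rz": 0}]'

```text
t: 28.0
tcp_pos: [0.5276, -0.0593, 0.0636]
tool_rot: [0.716, 0.698, 0.0, -0.0]
force: [-0.7, 5.9, 3.0]
finger_gap: 0.0
gripper_force: 2.7
```

>>> move_arm --targets '[{"dx": 0,"dy": -0.03,"dz": 0,"rx": 0,"ry": 0,"rz": 0},{"dx": 0,"dy": -0.03,"dz": 0,"rx": 0,"ry": 0,"rz": 0},{"dx": 0,"dy": 0,"dz": 0,"rx": 0,"ry": 0,"rz": 0},{"dx": 0,"dy": 0,"dz": 0,"rx": 0,"ry": 0,"rz": 0},{"dx": 0,"dy": 0,"dz": 0,"rx": 0,"ry": 0,"rz": 0},{"dx": 0,"dy": 0,"dz": 0,"rx": 0,"ry": 0,"rz": 0},{"dx": 0,"dy": 0,"dz": 0,"rx": 0,"ry": 0,"rz": 0},{"dx": 0,"dy": 0,"dz": 0,"rx": 0,"ry": 0,"rz": 0},{"dx": 0,"dy": 0,"dz": 0,"rx": 0,"ry": 0,"rz": 0},{"dx": 0,"dy": 0,"dz": 0,"rx": 0,"ry": 0,"rz": 0}]'

```text
t: 29.25
tcp_pos: [0.5276, -0.0604, 0.0637]
tool_rot: [0.716, 0.698, 0.0, -0.0]
force: [0.4, 7.2, 3.9]
finger_gap: -0.001
gripper_force: 3.4
```

The left lever is coming up firm (about 0.42 N m). I leave it there, cross over to the right lever, and will recheck the left afterwards.

>>> move_arm --targets '[{"dx": 0,"dy": 0.5,"dz": 0,"rx": 0,"ry": 0,"rz": 0},{"dx": 0,"dy": 0,"dz": 0.9,"rx": 0,"ry": 0,"rz": 0},{"dx": 0,"dy": 0,"dz": 1,"rx": 0,"ry": 0,"rz": 0},{"dx": 0,"dy": 0,"dz": 0.9,"rx": 0,"ry": 0,"rz": 0},{"dx": -0.03,"dy": -1,"dz": 0,"rx": 0,"ry": 0,"rz": 0},{"dx": -0.03,"dy": -1,"dz": 0,"rx": 0,"ry": 0,"rz": 0},{"dx": -0.03,"dy": -1,"dz": 0,"rx": 0,"ry": 0,"rz": 0},{"dx": -0.03,"dy": -1,"dz": 0,"rx": 0,"ry": 0,"rz": 0},{"dx": -0.03,"dy": -1,"dz": 0,"rx": 0,"ry": 0,"rz": 0},{"dx": -0.03,"dy": -1,"dz": 0,"rx": 0,"ry": 0,"rz": 0}]'

```text
t: 30.5
tcp_pos: [0.5232, -0.1998, 0.1334]
tool_rot: [0.715, 0.699, -0.001, 0.0]
force: [-0.0, 1.1, 0.8]
finger_gap: 0.002
gripper_force: 0.0
```

>>> move_arm --targets '[{"dx": -0.03,"dy": -1,"dz": 0,"rx": 0,"ry": 0,"rz": 0},{"dx": -0.03,"dy": -1,"dz": 0,"rx": 0,"ry": 0,"rz": 0},{"dx": -0.03,"dy": -1,"dz": 0,"rx": 0,"ry": 0,"rz": 0},{"dx": -0.02,"dy": -0.8,"dz": 0,"rx": 0,"ry": 0,"rz": 0},{"dx": 0,"dy": 0,"dz": -0.9,"rx": 0,"ry": 0,"rz": 0},{"dx": 0,"dy": 0,"dz": -1,"rx": 0,"ry": 0,"rz": 0},{"dx": 0,"dy": 0,"dz": -0.9,"rx": 0,"ry": 0,"rz": 0},{"dx": 0,"dy": 0.3,"dz": 0,"rx": 0,"ry": 0,"rz": 0},{"dx": 0,"dy": 0.2,"dz": 0,"rx": 0,"ry": 0,"rz": 0},{"dx": 0,"dy": 0,"dz": 0,"rx": 0,"ry": 0,"rz": 0}]'

```text
t: 31.75
tcp_pos: [0.5211, -0.281, 0.0647]
tool_rot: [0.715, 0.699, 0.0, 0.001]
force: [0.4, -0.6, -0.2]
finger_gap: 0.002
gripper_force: 0.0
```

>>> move_arm --targets '[{"dx": 0,"dy": 0.12,"dz": -0.06,"rx": 0,"ry": 0,"rz": 0},{"dx": 0,"dy": 0.12,"dz": 0,"rx": 0,"ry": 0,"rz": 0},{"dx": 0,"dy": 0.12,"dz": 0,"rx": 0,"ry": 0,"rz": 0},{"dx": 0,"dy": 0.12,"dz": 0,"rx": 0,"ry": 0,"rz": 0},{"dx": 0,"dy": 0.12,"dz": 0,"rx": 0,"ry": 0,"rz": 0},{"dx": 0,"dy": 0.12,"dz": 0,"rx": 0,"ry": 0,"rz": 0},{"dx": 0,"dy": 0.1,"dz": 0,"rx": 0,"ry": 0,"rz": 0},{"dx": 0,"dy": 0.1,"dz": 0,"rx": 0,"ry": 0,"rz": 0},{"dx": 0,"dy": 0.1,"dz": 0,"rx": 0,"ry": 0,"rz": 0},{"dx": 0,"dy": 0,"dz": 0,"rx": 0,"ry": 0,"rz": 0}]'

```text
t: 33.0
tcp_pos: [0.5208, -0.2556, 0.0623]
tool_rot: [0.716, 0.699, 0.0, 0.0]
force: [1.7, -3.8, 2.2]
finger_gap: -0.003
gripper_force: 2.0
```

>>> move_arm --targets '[{"dx": 0,"dy": 0.04,"dz": 0,"rx": 0,"ry": 0,"rz": 0},{"dx": 0,"dy": 0.04,"dz": 0,"rx": 0,"ry": 0,"rz": 0},{"dx": 0,"dy": 0.04,"dz": 0,"rx": 0,"ry": 0,"rz": 0},{"dx": 0,"dy": 0.04,"dz": 0,"rx": 0,"ry": 0,"rz": 0},{"dx": 0,"dy": 0,"dz": 0,"rx": 0,"ry": 0,"rz": 0},{"dx": 0,"dy": 0,"dz": 0,"rx": 0,"ry": 0,"rz": 0},{"dx": 0,"dy": 0,"dz": 0,"rx": 0,"ry": 0,"rz": 0},{"dx": 0,"dy": 0,"dz": 0,"rx": 0,"ry": 0,"rz": 0},{"dx": 0,"dy": 0,"dz": 0,"rx": 0,"ry": 0,"rz": 0},{"dx": 0,"dy": 0,"dz": 0,"rx": 0,"ry": 0,"rz": 0}]'

```text
t: 34.25
tcp_pos: [0.5202, -0.2513, 0.0619]
tool_rot: [0.716, 0.698, -0.0, -0.0]
force: [0.6, -3.0, 0.7]
finger_gap: 0.004
gripper_force: 1.0
```

>>> move_arm --targets '[{"dx": 0,"dy": 0.03,"dz": 0,"rx": 0,"ry": 0,"rz": 0},{"dx": 0,"dy": 0.03,"dz": 0,"rx": 0,"ry": 0,"rz": 0},{"dx": 0,"dy": 0.03,"dz": 0,"rx": 0,"ry": 0,"rz": 0},{"dx": 0,"dy": 0.03,"dz": 0,"rx": 0,"ry": 0,"rz": 0},{"dx": 0,"dy": 0,"dz": 0,"rx": 0,"ry": 0,"rz": 0},{"dx": 0,"dy": 0,"dz": 0,"rx": 0,"ry": 0,"rz": 0},{"dx": 0,"dy": 0,"dz": 0,"rx": 0,"ry": 0,"rz": 0},{"dx": 0,"dy": 0,"dz": 0,"rx": 0,"ry": 0,"rz": 0},{"dx": 0,"dy": 0,"dz": 0,"rx": 0,"ry": 0,"rz": 0},{"dx": 0,"dy": 0,"dz": 0,"rx": 0,"ry": 0,"rz": 0}]'

```text
t: 35.5
tcp_pos: [0.5206, -0.2487, 0.0621]
tool_rot: [0.716, 0.698, -0.0, 0.0]
force: [-0.8, -5.6, 2.3]
finger_gap: 0.0
gripper_force: 2.5
```

>>> move_arm --targets '[{"dx": 0,"dy": 0.03,"dz": 0,"rx": 0,"ry": 0,"rz": 0},{"dx": 0,"dy": 0.03,"dz": 0,"rx": 0,"ry": 0,"rz": 0},{"dx": 0,"dy": 0.02,"dz": 0,"rx": 0,"ry": 0,"rz": 0},{"dx": 0,"dy": 0,"dz": 0,"rx": 0,"ry": 0,"rz": 0},{"dx": 0,"dy": 0,"dz": 0,"rx": 0,"ry": 0,"rz": 0},{"dx": 0,"dy": 0,"dz": 0,"rx": 0,"ry": 0,"rz": 0},{"dx": 0,"dy": 0,"dz": 0,"rx": 0,"ry": 0,"rz": 0},{"dx": 0,"dy": 0,"dz": 0,"rx": 0,"ry": 0,"rz": 0},{"dx": 0,"dy": 0,"dz": 0,"rx": 0,"ry": 0,"rz": 0},{"dx": 0,"dy": 0,"dz": 0,"rx": 0,"ry": 0,"rz": 0}]'

```text
t: 36.75
tcp_pos: [0.5207, -0.2473, 0.0623]
tool_rot: [0.716, 0.699, -0.0, 0.001]
force: [-0.4, -6.1, 3.4]
finger_gap: -0.001
gripper_force: 3.1
```

>>> move_arm --targets '[{"dx": 0,"dy": 0.03,"dz": 0,"rx": 0,"ry": 0,"rz": 0},{"dx": 0,"dy": 0.03,"dz": 0,"rx": 0,"ry": 0,"rz": 0},{"dx": 0,"dy": 0.03,"dz": 0,"rx": 0,"ry": 0,"rz": 0},{"dx": 0,"dy": 0,"dz": 0,"rx": 0,"ry": 0,"rz": 0},{"dx": 0,"dy": 0,"dz": 0,"rx": 0,"ry": 0,"rz": 0},{"dx": 0,"dy": 0,"dz": 0,"rx": 0,"ry": 0,"rz": 0},{"dx": 0,"dy": 0,"dz": 0,"rx": 0,"ry": 0,"rz": 0},{"dx": 0,"dy": 0,"dz": 0,"rx": 0,"ry": 0,"rz": 0},{"dx": 0,"dy": 0,"dz": 0,"rx": 0,"ry": 0,"rz": 0},{"dx": 0,"dy": 0,"dz": 0,"rx": 0,"ry": 0,"rz": 0}]'

```text
t: 38.0
tcp_pos: [0.5209, -0.2458, 0.0626]
tool_rot: [0.715, 0.699, -0.0, 0.001]
force: [-2.1, -7.6, 3.9]
finger_gap: -0.001
gripper_force: 4.0
```

>>> move_arm --targets '[{"dx": 0.01,"dy": 0.03,"dz": 0,"rx": 0,"ry": 0,"rz": 0},{"dx": 0.01,"dy": 0.03,"dz": 0,"rx": 0,"ry": 0,"rz": 0},{"dx": 0,"dy": 0,"dz": 0,"rx": 0,"ry": 0,"rz": 0},{"dx": 0,"dy": 0,"dz": 0,"rx": 0,"ry": 0,"rz": 0},{"dx": 0,"dy": 0,"dz": 0,"rx": 0,"ry": 0,"rz": 0},{"dx": 0,"dy": 0,"dz": 0,"rx": 0,"ry": 0,"rz": 0},{"dx": 0,"dy": 0,"dz": 0,"rx": 0,"ry": 0,"rz": 0},{"dx": 0,"dy": 0,"dz": 0,"rx": 0,"ry": 0,"rz": 0},{"dx": 0,"dy": 0,"dz": 0,"rx": 0,"ry": 0,"rz": 0},{"dx": 0,"dy": 0,"dz": 0,"rx": 0,"ry": 0,"rz": 0}]'

```text
t: 39.25
tcp_pos: [0.5211, -0.2448, 0.0626]
tool_rot: [0.715, 0.699, -0.001, 0.001]
force: [-3.5, -9.6, 5.0]
finger_gap: -0.001
gripper_force: 4.7
```

The right lever is firm at about 0.57 N m. Back to the left to recheck it with the board level.

>>> move_arm --targets '[{"dx": 0,"dy": -0.5,"dz": 0,"rx": 0,"ry": 0,"rz": 0},{"dx": 0,"dy": 0,"dz": 0.9,"rx": 0,"ry": 0,"rz": 0},{"dx": 0,"dy": 0,"dz": 1,"rx": 0,"ry": 0,"rz": 0},{"dx": 0,"dy": 0,"dz": 0.9,"rx": 0,"ry": 0,"rz": 0},{"dx": 0.025,"dy": 1,"dz": 0,"rx": 0,"ry": 0,"rz": 0},{"dx": 0.025,"dy": 1,"dz": 0,"rx": 0,"ry": 0,"rz": 0},{"dx": 0.025,"dy": 1,"dz": 0,"rx": 0,"ry": 0,"rz": 0},{"dx": 0.025,"dy": 1,"dz": 0,"rx": 0,"ry": 0,"rz": 0},{"dx": 0.025,"dy": 1,"dz": 0,"rx": 0,"ry": 0,"rz": 0},{"dx": 0.025,"dy": 1,"dz": 0,"rx": 0,"ry": 0,"rz": 0}]'

```text
t: 40.5
tcp_pos: [0.5226, -0.1017, 0.1304]
tool_rot: [0.715, 0.699, -0.0, -0.003]
force: [-0.1, -0.4, 0.4]
finger_gap: 0.005
gripper_force: 0.0
```

>>> move_arm --targets '[{"dx": 0.025,"dy": 0.9,"dz": 0,"rx": 0,"ry": 0,"rz": 0},{"dx": 0.025,"dy": 0.9,"dz": 0,"rx": 0,"ry": 0,"rz": 0},{"dx": 0.025,"dy": 0.7,"dz": 0,"rx": 0,"ry": 0,"rz": 0},{"dx": 0,"dy": 0,"dz": -0.9,"rx": 0,"ry": 0,"rz": 0},{"dx": 0,"dy": 0,"dz": -1,"rx": 0,"ry": 0,"rz": 0},{"dx": 0,"dy": 0,"dz": -0.9,"rx": 0,"ry": 0,"rz": 0},{"dx": 0,"dy": 0,"dz": 0,"rx": 0,"ry": 0,"rz": 0},{"dx": 0,"dy": 0,"dz": 0,"rx": 0,"ry": 0,"rz": 0},{"dx": 0,"dy": 0,"dz": 0,"rx": 0,"ry": 0,"rz": 0},{"dx": 0,"dy": 0,"dz": 0,"rx": 0,"ry": 0,"rz": 0}]'

```text
t: 41.75
tcp_pos: [0.527, -0.0429, 0.0628]
tool_rot: [0.716, 0.698, 0.0, 0.001]
force: [0.1, 0.6, 0.3]
finger_gap: 0.001
gripper_force: 0.0
```

>>> move_arm --targets '[{"dx": 0,"dy": -0.15,"dz": 0,"rx": 0,"ry": 0,"rz": 0},{"dx": 0,"dy": -0.15,"dz": 0,"rx": 0,"ry": 0,"rz": 0},{"dx": 0,"dy": -0.15,"dz": 0,"rx": 0,"ry": 0,"rz": 0},{"dx": 0,"dy": -0.12,"dz": 0,"rx": 0,"ry": 0,"rz": 0},{"dx": 0,"dy": -0.08,"dz": 0,"rx": 0,"ry": 0,"rz": 0},{"dx": 0,"dy": -0.05,"dz": 0,"rx": 0,"ry": 0,"rz": 0},{"dx": 0,"dy": 0,"dz": 0,"rx": 0,"ry": 0,"rz": 0},{"dx": 0,"dy": 0,"dz": 0,"rx": 0,"ry": 0,"rz": 0},{"dx": 0,"dy": 0,"dz": 0,"rx": 0,"ry": 0,"rz": 0},{"dx": 0,"dy": 0,"dz": 0,"rx": 0,"ry": 0,"rz": 0}]'

```text
t: 43.0
tcp_pos: [0.5265, -0.0602, 0.062]
tool_rot: [0.716, 0.699, -0.0, -0.0]
force: [0.6, 0.3, -1.3]
finger_gap: 0.002
gripper_force: 0.4
```

>>> move_arm --targets '[{"dx": 0,"dy": -0.03,"dz": 0,"rx": 0,"ry": 0,"rz": 0},{"dx": 0,"dy": -0.03,"dz": 0,"rx": 0,"ry": 0,"rz": 0},{"dx": 0,"dy": -0.03,"dz": 0,"rx": 0,"ry": 0,"rz": 0},{"dx": 0,"dy": -0.03,"dz": 0,"rx": 0,"ry": 0,"rz": 0},{"dx": 0,"dy": 0,"dz": 0,"rx": 0,"ry": 0,"rz": 0},{"dx": 0,"dy": 0,"dz": 0,"rx": 0,"ry": 0,"rz": 0},{"dx": 0,"dy": 0,"dz": 0,"rx": 0,"ry": 0,"rz": 0},{"dx": 0,"dy": 0,"dz": 0,"rx": 0,"ry": 0,"rz": 0},{"dx": 0,"dy": 0,"dz": 0,"rx": 0,"ry": 0,"rz": 0},{"dx": 0,"dy": 0,"dz": 0,"rx": 0,"ry": 0,"rz": 0}]'

```text
t: 44.25
tcp_pos: [0.5264, -0.0616, 0.0622]
tool_rot: [0.716, 0.698, 0.001, -0.001]
force: [1.7, 8.1, 2.5]
finger_gap: 0.001
gripper_force: 3.8
```

>>> move_arm --targets '[{"dx": 0,"dy": -0.03,"dz": 0,"rx": 0,"ry": 0,"rz": 0},{"dx": 0,"dy": 0,"dz": 0,"rx": 0,"ry": 0,"rz": 0},{"dx": 0,"dy": 0,"dz": 0,"rx": 0,"ry": 0,"rz": 0},{"dx": 0,"dy": 0,"dz": 0,"rx": 0,"ry": 0,"rz": 0},{"dx": 0,"dy": 0,"dz": 0,"rx": 0,"ry": 0,"rz": 0},{"dx": 0,"dy": 0,"dz": 0,"rx": 0,"ry": 0,"rz": 0},{"dx": 0,"dy": 0,"dz": 0,"rx": 0,"ry": 0,"rz": 0},{"dx": 0,"dy": 0,"dz": 0,"rx": 0,"ry": 0,"rz": 0},{"dx": 0,"dy": 0,"dz": 0,"rx": 0,"ry": 0,"rz": 0},{"dx": 0,"dy": 0,"dz": 0,"rx": 0,"ry": 0,"rz": 0}]'

```text
t: 45.5
tcp_pos: [0.5264, -0.0622, 0.0623]
tool_rot: [0.716, 0.698, 0.001, -0.001]
force: [0.6, 8.6, 2.7]
finger_gap: 0.003
gripper_force: 4.3
```

>>> move_arm --targets '[{"dx": 0,"dy": 0.5,"dz": 0,"rx": 0,"ry": 0,"rz": 0},{"dx": 0,"dy": 0.8,"dz": 0.3,"rx": 0,"ry": 0,"rz": 0},{"dx": 0,"dy": 0.2,"dz": 0.9,"rx": 0,"ry": 0,"rz": 0},{"dx": 0,"dy": 0,"dz": 1,"rx": 0,"ry": 0,"rz": 0},{"dx": 0,"dy": 0,"dz": 1,"rx": 0,"ry": 0,"rz": 0},{"dx": 0,"dy": 0,"dz": 1,"rx": 0,"ry": 0,"rz": 0},{"dx": 0,"dy": 0,"dz": 1,"rx": 0,"ry": 0,"rz": 0},{"dx": 0,"dy": 0,"dz": 1,"rx": 0,"ry": 0,"rz": 0},{"dx": 0,"dy": 0,"dz": 0.5,"rx": 0,"ry": 0,"rz": 0},{"dx": 0,"dy": 0,"dz": 0,"rx": 0,"ry": 0,"rz": 0}]'

```text
t: 46.75
tcp_pos: [0.5268, -0.0262, 0.2304]
tool_rot: [0.715, 0.699, 0.0, 0.001]
force: [0.2, 0.4, -0.1]
finger_gap: -0.0
gripper_force: 0.0
```

```bash
python3 - <<'E'
from h import *
s=sensors.sense();print(s['t'],s['tcp_pos'],s['force'])
i=cams.snapshot('wrist')[:,:,::-1];k=cams.snapshot('scene')[:,:,::-1]
a=cv2.resize(i[60:340,160:400],(400,467));b=cv2.resize(k[150:240,205:295],(400,400),interpolation=cv2.INTER_CUBIC);b=cv2.copyMakeBorder(b,0,67,0,0,0)
cv2.imwrite('pics/c6.png',np.hstack([a,b]))
E
```

```text
46.75 [ 0.52683352 -0.02616022  0.23036511] [ 0.17037917  0.40093576 -0.10510927]
```

View pics/c6.png

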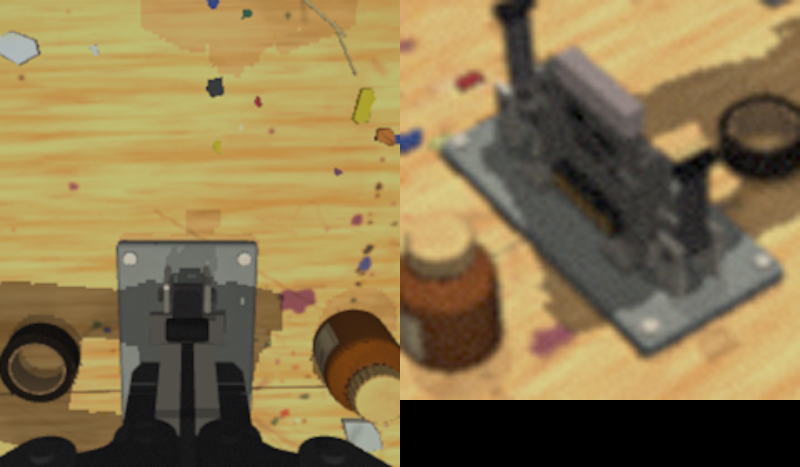

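Both levers stand nearly upright with their jaws over the pins. In the scene crop the board sits level in the slot (rail from (570,60) to (640,120)), and the jar and tape are untouched. I'm handing it in.

```bash
python3 -c "
from station import order
print(order.sign_off())"
```

```text
the job is handed in; nothing more can be done
None
```

The job is handed in at about 47 s: the board is in the dock slot, and both levers came up firm (about 0.57 N m right, 0.52 N m left). I saw the board level in the last picture but didn't measure its height or recheck the right lever after the final left push.

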